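# Nest a milled bar on the inspection stand and hold a lens over its slot at the focus mark

## Task

Inspect the milled slot of the housing bar: lay the bar gently, slot up, in the nest on the blue inspection stand so that it sits fully down between the cheeks and end stops, and let go of it. Then pick up the hand lens by its handle and finish holding it still and level over the middle of the slot, its rim at the height of the red focus pointer and touching nothing; do not put it down or let go of it. Leave the pointer's setting and the other things on the bench as they are.

Things in the scene. Friction and masses are not known exactly. Their poses are not given: they have to be found in the camera images.
- bar: Housing bar of milled grey steel, 18 mm wide (x) x 90 mm long (y) x 17 mm high (z), 0.16 kg, lying on the bench with its slot on top. Origin: centre of its underside; y runs along its length, z up. Grip it across its 18 mm width at mid-length. Either end may go to the pointer.
- slot_mid (a point): Point on the bar's top face at the middle of its milled slot, a black slot 40 x 4.5 mm along the bar whose middle lies 10 mm from the bar's middle towards its +y end (35 mm from that end; a small round hole marks the other end); the lens belongs over it.
- stand: Blue cast foot, 84 mm (x) x 196 mm (y, from y = -71 to +125 mm) x 12 mm high, fixed to the bench, that carries two narrow steel saddles for the bar. Origin: on the bench straight below the centre of the nest; y runs along the nest towards the column, z up. The graduated column, 12 mm thick, stands at y = +102 mm and is 140 mm high.
- nest (a point): Centre of the nest, on the plane of the seats, 40 mm above the bench; axes as the stand's. The nest is 96 mm long between its end stops (y) and 23 mm wide between its cheeks (x). The two seats are 18 mm long each (y from 30 to 48 mm either side of the centre); between them is open space, 28 mm deep, for the fingers. Cheeks and stops rise 7 mm above the seats and flare outward for another 4 mm. The bar lies along y.
- focus_tip (a point): Tip of the red-ended focus pointer, mid-thickness (2 mm). It points from a collar (23 mm across, brass thumbscrew) on the column towards the nest and ends 58 mm from the nest's centre along the stand's +y. Its height above the bench, 95 to 125 mm, differs from job to job and marks where the middle of the lens's rim belongs. The collar slides up or down the column if pushed with about 6 N: keep clear.
- lens: Hand lens, 0.07 kg, lying flat: round steel rim 55 mm across and 12 mm thick with clear glass, black handle along the lens's -x: 14 mm wide, 15 mm high, from 44 to 132 mm from the lens's centre. Origin: underside, straight below the lens's centre; z up, square to the glass.
- lens_mid (a point): Centre of the lens, at mid-thickness of the rim, 6 mm above the lens's underside.
- lens_grip (a point): Middle of the lens's handle, 85 mm from the lens's centre along its -x and 7.5 mm above its underside; grip across the 14 mm width.
- setup_block: Bystander: ground steel block, 50 x 50 x 25 mm; origin at the centre of its underside.
- ring_gauge: Bystander: steel ring gauge, 38 mm across, 12 mm high; origin at the centre of its underside.
- ring_gauge_small: Bystander: steel ring gauge, 30 mm across, 12 mm high; origin at the centre of its underside.
- feeler_set: Bystander: steel feeler gauge set, 97 x 14 x 16 mm; origin at the centre of its underside.
Mind the look-alikes: they are no part of the job. Leave any purple look-alike of the lens alone.

How it is judged:
On the way:
1. the bar lies in the nest, slot up, released and at rest (x of bar in the frame of nest between -0.004 and 0.004 m and y of bar in the frame of nest between -0.005 and 0.005 m and z of bar in the frame of nest between -0.002 and 0.002 m and angle between bar's own z axis and vertical below 0.06 rad and angle between the y axis of bar and the y axis of stand, either way round below 0.1 rad and contact force between the fingers and bar below 0.1 N and linear speed of bar below 0.02 m/s), for 0.3 s.
At the end, for the whole second after the job is handed in: Bar released, slot up, in the nest (4 mm across, 5 mm along, 2 mm in height). Lens held still in the fingers, touching neither stand nor bar, its centre within 8 mm of straight above the slot's middle, rim's middle within 5 mm of the pointer tip's height, level within 0.1 rad (all of step 1 and horizontal distance between lens_mid and slot_mid below 0.008 m and z of lens_mid in the frame of focus_tip between -0.005 and 0.005 m and angle between lens's own z axis and vertical below 0.1 rad and contact force between the fingers and lens above 0.5 N and contact force between lens and stand below 0.1 N and contact force between lens and bar below 0.1 N and linear speed of lens below 0.02 m/s); the arm keeps its last pose, push and grip.
It fails at once if the focus pointer is shifted by more than 4 mm (distance of focus_tip from where it was at the start of the episode above 0.004 m).
It fails at once if the bar is dropped onto the stand (horizontal distance between bar and nest below 0.05 m and linear speed of bar above 0.5 m/s and contact force between the fingers and bar below 0.05 N).
It fails at once if another thing on the bench is pushed more than 30 mm from its place (distance of any of setup_block, ring_gauge, ring_gauge_small, feeler_set from where it was at the start of the episode above 0.03 m).
It also fails if it takes over 72 s, if anything falls off the work surface, if the arm or the gripper's body presses on something with over 40 N, if the wrist force passes 120 N, or if a joint passes its speed limit or range.

## Robot

A 7-joint arm with a two-finger parallel gripper is mounted at the origin on a cart in front of the work surface, level with it; the furniture and walls round the work are solid. World frame = base frame: x ahead of the robot, y to its left, z up, the work surface at z = 0. Lengths are in m, angles in rad, forces in N, time in s.
With the tool pointing down it reaches from about 0.425 to 1.025 m from the base axis. Payload 9.4 kg.
Tool frame: the origin (TCP) lies midway between the tips of the shut fingers; the grasp point (between the pads) lies 19 mm behind it; z points along the fingers, y is the line along which they close (so a half turn about z gives the same grasp; the last joint's range is limited). The gripper opens to 93 mm and grips with 3 to 60 N. Pads are 15 mm wide; open, the fingers measure 128 mm over their backs; the gripper's body (75 mm by 188 mm) begins 65 mm behind the grasp point.
Start: joints at [-1.261, 0.599, -0.003, 1.599, 0.002, 0.943, -0.08], TCP at [0.273, 0.671, 0.219] pointing down, gripper open.
Joint ranges: [-2.57, 2.57], [-0.35, 1.97], [-1.29, 1.29], [0.11, 2.56], [-1.05, 4.19], [0.11, 1.86], [-2.63, 2.63]. Speed limits (rad/s): [2.22, 2.22, 3.01, 3.01, 3.14, 3.14, 3.14].

## Interface

Orientations are given as a unit quaternion [x, y, z, w].
In Python, from station import r, optics, workorder, finder gives the robot as it stands.
- The arm moves only by the shell command python3 -m creep 'ROWS' [OPENING] [FORCE]. ROWS is JSON, a list of rows, each a list of 4 numbers: the shift along the world's x, y, z in m, then the turn about the world's z in degrees. In form: [[tx, ty, tz, twist], ...]. A call has exactly 8 rows; each row shifts and turns the commanded pose from where the row before left it; what a row does not reach is not made up. A row lasts 1/8 s, in which the tool goes at most 62.5 mm and 10.7 degrees, less where a joint would pass 70% of its speed; a pose out of reach is approached as far as the arm can. A call with a gripper value outside its range is refused whole. OPENING is the closure, from 0 (fully open) to 1 (shut), set as the call begins (- or left out, the last holds). The fingers move at their own pace and stop on an object; FORCE is the grip in N (left out, the last holds). Time passes only in rows, so rows that do not move let the fingers close, or fill a call up. It gives the time, the measured TCP pose, the force, the opening and the grip force at its end, in the units of the state.
- r.get_obs(): the state, without advancing time (a new reading comes with each control period).
- optics.camera(name): name is "side" or "top" or "wrist"; returns a dict with "img" (384x512x3 uint8, red, green, blue), "camera_matrix" (3x3 intrinsics, pixels), "xyz" and "orientation" of the camera in the world; the wrist camera has in their place "tool_from_camera" (4x4, takes a point from camera to tool coordinates, whose origin is the TCP and whose axes are the flange's). Camera axes: x right, y down, z forward; pixel columns grow to the right and rows downward; lengths in m; the calibration is good to about 2 mm. A picture is of the moment at which its call begins: read the wrist's pose just before it. There is no depth.
- workorder.job_done(): hands the job in; it is judged then, once.
Trained networks look in a picture, given as the dict that the camera call returned (one of the last four; its "shot" number tells which), for a name from the list of things; names that differ only in an ending like _2 or _b are one class to them, and where a whole thing is asked for, a point or a joint stands for the part that bears it (a point fixed in the world has none). Each returns a list of dicts, best first, with "p" (0 to 1); they miss things now and then, are a little off and sometimes report something else, mostly with a low value. They report only what shows in the picture. A call takes as long as a camera call. They do not tell look-alikes from the thing itself.
- finder.boxes_of(picture, label): "point" ([column, row] in pixels, amid what is visible of it).
- finder.trace(picture, label): "mask" (384x512 bool, what is visible of it) and "point" ([column, row] in pixels, amid what is visible of it).
- finder.landmark_of(picture, label): "point" ([column, row] in pixels: a listed point, or the origin of a listed thing).
The state is a dict: "time": time; "joints": joint angles; "qd": joint speeds; "tau": joint torques, N m; "ee_pos": TCP position; "orientation": TCP orientation; "ft_force": force on the tool from outside, world axes, zero at the start; "moment": the same for the moment, N m; "width": opening from 0.0 (shut) to 1.0 (fully open); "finger_force": force on a finger pad.
Only numpy, scipy, OpenCV 4.12 (cv2) and the standard library are available. Lean on these libraries where they do the work, as an engineer would, in place of code of your own. Each camera call takes 0.05 s, during which the arm holds its last target. There are 200 camera calls.

## Working session

There is one attempt and no reset: what is moved stays moved. The work goes in short steps, Python scripts to look and compute and a shell command to move; the robot and the scene stay as the last step left them, time stands still between calls to the robot, and variables do not carry over. Pictures are saved under pics/ and viewed, at most 12 in all, crops included, and the job is handed in when it is done.

```bash
mkdir -p pics
cat > h.py <<'E'
import numpy as np, cv2
from scipy.spatial.transform import Rotation as R
from station import r, optics, workorder, finder
def cam(n):
    o=r.get_obs(); p=optics.camera(n); T=np.eye(4)
    if n=="wrist":
        W=np.eye(4); W[:3,:3]=R.from_quat(o["orientation"]).as_matrix(); W[:3,3]=o["ee_pos"]
        T=W@np.array(p["tool_from_camera"])
    else:
        q=np.array(p["orientation"]); T[:3,:3]=R.from_quat(q).as_matrix() if q.size==4 else q; T[:3,3]=p["xyz"]
    p["T"]=T; return p
def ray(p,px):
    d=p["T"][:3,:3]@(np.linalg.inv(p["camera_matrix"])@[px[0],px[1],1]); return p["T"][:3,3],d/np.linalg.norm(d)
def atz(p,px,z):
    o,d=ray(p,px); return o+d*(z-o[2])/d[2]
def tri(l):
    A=0;b=0
    for p,px in l:
        o,d=ray(p,px); M=np.eye(3)-np.outer(d,d); A=A+M; b=b+M@o
    return np.linalg.solve(A,b)
def save(p,n): cv2.imwrite(f"pics/{n}.png",p["img"][:,:,::-1])
E
python3 - <<'E'
from h import *
np.set_printoptions(precision=4,suppress=True)
P={n:cam(n) for n in("top","side","wrist")}
for n,p in P.items(): save(p,n+"0"); print(n,p["T"][:3,3],p["T"][:3,2])
cv2.imwrite("pics/ts.png",np.vstack([P["top"]["img"],P["side"]["img"]])[:,:,::-1][:, :])
Z=dict(bar=0,slot_mid=.017,stand=0,nest=.04,focus_tip=.11,lens=0,lens_mid=.006,lens_grip=.0075,setup_block=0,ring_gauge=0,ring_gauge_small=0,feeler_set=0)
for k,z in Z.items():
  for n in("top","side"):
    for d in finder.landmark_of(P[n],k)[:3]: print(k,n,round(d["p"],2),np.array(d["point"]),atz(P[n],d["point"],z))
E
```

```text
top [-0.2487  0.0526  1.9053] [ 0.4043 -0.096  -0.9096]
side [0.5231 1.0196 0.9136] [ 0.0121 -0.8189 -0.5738]
wrist [0.1984 0.7014 0.384 ] [ 0.2694 -0.1105 -0.9567]
bar top 0.68 [163.5 224.9] [0.5559 0.2942 0.    ]
bar side 0.73 [249.7 308.8] [0.5346 0.2915 0.    ]
slot_mid top 0.44 [160.5 223.7] [0.5577 0.3037 0.017 ]
slot_mid side 0.7 [247.9 310.7] [0.5389 0.3113 0.017 ]
stand top 0.88 [243.7 187.9] [ 0.6385 -0.091   0.    ]
stand side 0.56 [221.6 217.1] [ 0.6418 -0.0905 -0.    ]
nest top 0.64 [239.9 184.7] [ 0.6397 -0.0754  0.04  ]
nest side 0.75 [220.7 206.6] [ 0.6443 -0.0976  0.04  ]
focus_tip top 0.35 [232.2 184.7] [ 0.615  -0.0385  0.11  ]
focus_tip side 0.6 [227.5 203.5] [ 0.6146 -0.0247  0.11  ]
lens top 0.53 [310.6 210.4] [ 0.4535 -0.3518  0.    ]
lens top 0.5 [381.2 213.2] [ 0.3595 -0.6494  0.    ]
lens top 0.49 [177.6 205. ] [0.6336 0.2164 0.    ]
lens side 0.65 [218.2 284.6] [0.6264 0.2103 0.    ]
lens side 0.52 [255.9 176.9] [ 0.5284 -0.3429 -0.    ]
lens side 0.5 [293.4 142.7] [ 0.3656 -0.6241  0.    ]
lens_mid top 0.67 [379.7 212.1] [ 0.3642 -0.6427  0.006 ]
lens_mid 
[... 405 characters left out ...]
 0.57 [193.1 193.5] [0.6676 0.1374 0.0075]
lens_grip side 0.73 [280.7 143. ] [ 0.4232 -0.6052  0.0075]
lens_grip side 0.57 [205.2 263.1] [0.6716 0.1353 0.0075]
lens_grip side 0.55 [188.8 308.3] [0.696  0.3014 0.0075]
setup_block top 0.52 [222.6 250.9] [0.3723 0.0691 0.    ]
setup_block side 0.64 [300.  252.3] [0.3847 0.0711 0.    ]
ring_gauge top 0.37 [152.1 197.8] [0.6986 0.3215 0.    ]
ring_gauge side 0.54 [187.2 306.8] [0.7024 0.2907 0.    ]
ring_gauge_small side 0.71 [250.2 305.5] [0.5336 0.2805 0.    ]
ring_gauge_small side 0.49 [303.  251.1] [0.375  0.0654 0.    ]
ring_gauge_small side 0.43 [174.1 328.5] [0.7255 0.3597 0.    ]
feeler_set top 0.57 [259.2 240. ] [ 0.3791 -0.0953  0.    ]
```

View pics/top0.png

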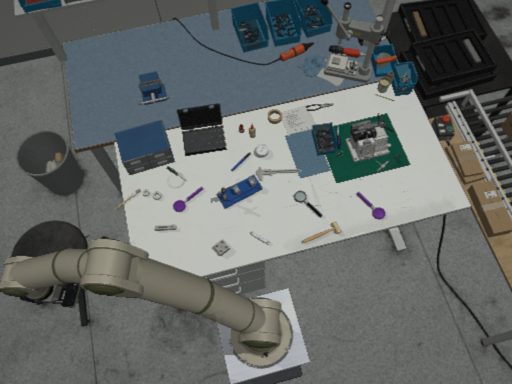

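View pics/side0.png

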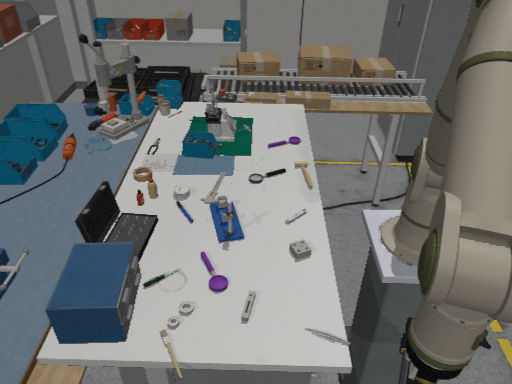

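Top view: the black lens is at about (300,197) with its handle to (321,215), and the two purple ones are look-alikes. The stand is at (239,190), and the bar candidates are at (165,228) and (260,238). I need wrist close-ups to tell them apart.

```bash
python3 -m creep '[[0.02,-0.05,0.02,0],[0.02,-0.05,0.02,0],[0.02,-0.05,0.02,0],[0.02,-0.05,0.02,0],[0.02,-0.05,0.02,0],[0.02,-0.05,0.02,0],[0.01,-0.05,0.01,0],[0,-0.04,0,0]]' 0
cat > look.py <<'E'
import sys
from h import *
np.set_printoptions(precision=4,suppress=True)
p=cam("wrist"); save(p,sys.argv[1]); o=r.get_obs()
print(o["time"],np.array(o["ee_pos"]),R.from_quat(o["orientation"]).as_matrix()[:,1])
Z=dict(bar=0,slot_mid=.017,stand=0,nest=.04,focus_tip=.11,lens=0,lens_mid=.006,lens_grip=.0075,feeler_set=0)
for k in sys.argv[2:]:
    for d in finder.landmark_of(p,k)[:2]: print(k,round(d["p"],2),np.array(d["point"]),atz(p,d["point"],Z[k]))
E
python3 look.py w1 bar slot_mid stand nest focus_tip feeler_set
```

```text
time: 2.35
ee_pos: [0.4045, 0.2793, 0.3497]
orientation: [0.193, 0.981, 0.001, 0.001]
ft_force: [-0.4, 0.4, 0.1]
width: 1.001
finger_force: 0.0
2.4 [0.4041 0.2742 0.3493] [ 0.3826  0.9239 -0.0012]
bar 0.79 [288.8 219.9] [0.542  0.2855 0.    ]
slot_mid 0.76 [296.1 219.8] [0.5399 0.2986 0.017 ]
stand 0.78 [137.9 322.5] [ 0.6383 -0.09    0.    ]
focus_tip 0.67 [134.  342.3] [ 0.6055 -0.0307  0.11  ]
feeler_set 0.57 [ 66.  218.4] [ 0.3805 -0.0993  0.    ]
```

View pics/w1.png

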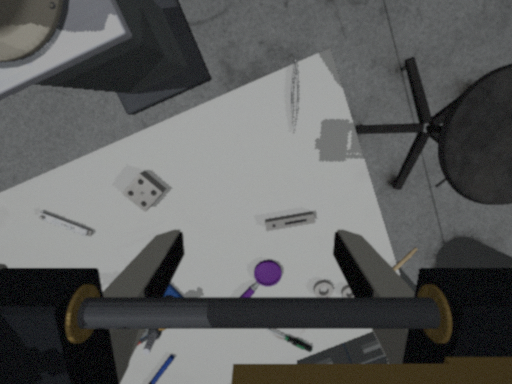

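The wrist view shows the bar at (289,220), slot towards the right end. The feeler set is at (66,220) and the setup block at (147,190). Next I trace the bar, then look at the stand from closer.

```bash
cat > barm.py <<'E'
from h import *
np.set_printoptions(precision=4,suppress=True)
p=cam("wrist")
d=finder.trace(p,"bar")[0]; m=d["mask"].astype(np.uint8)
c=max(cv2.findContours(m,0,1)[0],key=cv2.contourArea)[:,0,:]
w=np.array([atz(p,q,.012)[:2] for q in c.astype(float)])
b=cv2.minAreaRect((w*1e4).astype(np.float32)); print(d["p"],d["point"],np.array(b[0])/1e4,np.array(b[1])/1e4,b[2])
for k,z in(("bar",0),("slot_mid",.017)):
  for e in finder.landmark_of(p,k)[:1]: print(k,e["p"],atz(p,e["point"],z))
E
python3 barm.py
python3 -m creep '[[0.01,-0.045,0,0],[0.01,-0.045,0,0],[0.01,-0.045,0,0],[0.01,-0.045,0,0],[0.01,-0.045,0,0],[0.01,-0.045,0,0],[0.01,-0.04,0,0],[0,0,0,0]]' 0
python3 look.py w2 stand nest focus_tip lens_mid lens_grip feeler_set
```

```text
0.86 [289.1, 224.5] [0.5393 0.287 ] [0.0907 0.0247] 77.7679214477539
bar 0.92 [0.5404 0.2795 0.    ]
slot_mid 0.88 [0.5376 0.2982 0.017 ]
time: 3.9
ee_pos: [0.474, -0.0311, 0.3486]
orientation: [0.194, 0.981, -0.0, 0.0]
ft_force: [0.1, 0.4, -0.1]
width: 0.997
finger_force: 0.0
3.95 [ 0.4737 -0.0291  0.3485] [ 0.3792  0.9253 -0.0002]
stand 0.56 [261.7 240.2] [ 0.6297 -0.0886  0.    ]
stand 0.36 [458.6 116. ] [0.5438 0.3056 0.    ]
nest 0.66 [127.5 241.6] [ 0.5236 -0.3023  0.04  ]
nest 0.55 [255.3 252.1] [ 0.629  -0.1012  0.04  ]
focus_tip 0.6 [290.5 252.8] [ 0.6167 -0.0371  0.11  ]
focus_tip 0.27 [261.4 240.3] [ 0.5804 -0.0703  0.11  ]
lens_mid 0.84 [128.1 242.3] [ 0.5343 -0.3236  0.006 ]
lens_mid 0.57 [412.1 184.9] [0.6293 0.2017 0.006 ]
lens_grip 0.71 [380.9 216.5] [0.6658 0.1335 0.0075]
lens_grip 0.57 [ 81.7 216.8] [ 0.4561 -0.3758  0.0075]
feeler_set 0.83 [202.5 118.8] [ 0.3829 -0.096   0.    ]
```

View pics/w2.png

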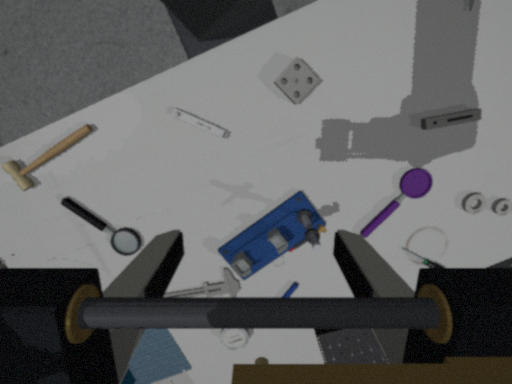

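Wrist view: the nest saddles are at (242,264) and (277,240), the column is near (308,222), and the black lens is at (126,241) with its handle up to (70,203). I'll go closer and triangulate.

```bash
python3 - <<'E'
from h import *
p=cam("wrist"); save(p,"w2b")
a,b=atz(p,(242,264),.05),atz(p,(277,240),.05);print(a,b,np.degrees(np.arctan2(*(b-a)[1::-1])))
a,b=atz(p,(126,241),.006),atz(p,(85,216),.0075);print(a,b)
E
python3 -m creep '[[0.012,-0.006,-0.0125,0],[0.012,-0.006,-0.0125,0],[0.012,-0.006,-0.0125,0],[0.012,-0.006,-0.0125,0],[0.012,-0.006,-0.0125,0],[0.012,-0.006,-0.0125,0],[0.012,-0.006,-0.0125,0],[0.012,-0.006,-0.0125,0]]' 0
python3 look.py w3 stand nest focus_tip lens_mid
```

```text
[ 0.63669934 -0.12492998  0.05      ] [ 0.61648284 -0.05063903  0.05      ] 105.2230496073456
[ 0.53153484 -0.32136866  0.006     ] [ 0.45857347 -0.36517684  0.0075    ]
time: 5.3
ee_pos: [0.5703, -0.0769, 0.2478]
orientation: [0.192, 0.981, 0.0, 0.0]
ft_force: [0.2, 1.0, 0.1]
width: 1.004
finger_force: 0.0
5.35 [ 0.571  -0.0775  0.2463] [ 0.3774  0.9261 -0.0009]
stand 0.73 [266.4 206.4] [ 0.6325 -0.0894  0.    ]
focus_tip 0.8 [304.6 209.1] [ 0.6147 -0.0406  0.11  ]
lens_mid 0.71 [ 92.4 206.6] [ 0.5346 -0.3247  0.006 ]
lens_mid 0.64 [470.1 126.3] [0.6282 0.2085 0.006 ]
```

View pics/w3.png

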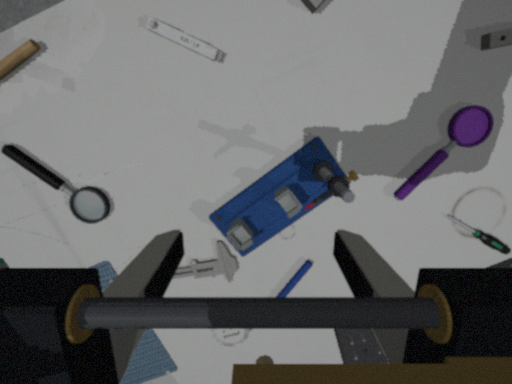

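The blue foot is clear: its corners are near (318,137) and (212,215), saddles at (240,234) and (288,201), and the red pointer at about (309,206). I'll segment the foot for its pose and triangulate the tip.

```bash
cat > st.py <<'E'
from h import *
np.set_printoptions(precision=4,suppress=True)
p=cam("wrist"); im=p["img"]
hsv=cv2.cvtColor(im,cv2.COLOR_RGB2HSV)
m=cv2.inRange(hsv,(105,120,40),(128,255,255))
n,l,s,c=cv2.connectedComponentsWithStats(m)
d=finder.trace(p,"stand")[0]; print("trace",d["p"],d["point"],d["mask"].sum())
i=1+np.argmax([ (d["mask"]&(l==j)).sum() for j in range(1,n)])
cn=cv2.findContours((l==i).astype(np.uint8),0,1)[0]; cn=max(cn,key=cv2.contourArea)[:,0,:]
w=np.array([atz(p,q,.008)[:2] for q in cn.astype(float)])
b=cv2.minAreaRect((w*1e4).astype(np.float32)); B=cv2.boxPoints(b)/1e4
print(np.array(b[0])/1e4,np.array(b[1])/1e4,b[2])
C=np.array(b[0])/1e4
e=max([B[1]-B[0],B[2]-B[1]],key=np.linalg.norm); e/=np.linalg.norm(e); e*=np.sign(e[1])
nest=C-.027*e; print("yaw y-axis deg",np.degrees(np.arctan2(e[1],e[0])),"nest",nest, "tip xy",nest+.058*e)
red=cv2.inRange(hsv,(0,120,70),(8,255,255))|cv2.inRange(hsv,(172,120,70),(180,255,255))
ys,xs=np.nonzero(red); k=(abs(xs-305)<40)&(abs(ys-208)<40); print("red",list(zip(xs[k],ys[k]))[:30])
S=cam("side");T=cam("top")
for name,q in(("wrist",p),("side",S),("top",T)):
  for x in finder.landmark_of(q,"focus_tip")[:1]:
    o,dd=ray(q,x["point"]); t=(nest+.058*e); 
    # height where the ray is closest to vertical over t
    s_=np.dot(t-o[:2],dd[:2])/np.dot(dd[:2],dd[:2]); print(name,x["p"],x["point"],o+s_*dd)
  for x in finder.landmark_of(q,"nest")[:1]: print("nest",name,x["p"],atz(q,x["point"],.04))
cv2.imwrite("pics/st.png",cv2.hconcat([cv2.resize(im[120:260,190:370],(640,498),interpolation=2)])[:,:,::-1])
a=S["img"][170:260,180:270]; cv2.imwrite("pics/sd.png",cv2.resize(a,(540,540),interpolation=2)[:,:,::-1])
E
python3 st.py
```

```text
trace 0.7 [282.6, 193.7] 7718
[ 0.6264 -0.0695] [0.0815 0.1928] 14.978507995605469
yaw y-axis deg 104.978485 nest [ 0.6334 -0.0956] tip xy [ 0.6184 -0.0396]
red [(np.int64(312), np.int64(203)), (np.int64(310), np.int64(204)), (np.int64(311), np.int64(204)), (np.int64(312), np.int64(204)), (np.int64(313), np.int64(204)), (np.int64(309), np.int64(205)), (np.int64(310), np.int64(205)), (np.int64(311), np.int64(205)), (np.int64(312), np.int64(205)), (np.int64(313), np.int64(205)), (np.int64(307), np.int64(206)), (np.int64(308), np.int64(206)), (np.int64(309), np.int64(206)), (np.int64(310), np.int64(206)), (np.int64(311), np.int64(206)), (np.int64(306), np.int64(207)), (np.int64(307), np.int64(207)), (np.int64(308), np.int64(207)), (np.int64(309), np.int64(207)), (np.int64(310), np.int64(207)), (np.int64(305), np.int64(208)), (np.int64(306), np.int64(208)), (np.int64(307), np.int64(208)), (np.int64(308), np.int64(208)), (np.int64(306), np.int64(209)), (np.int64(307), np.int64(209))]
wrist 0.8 [307.6, 210.2] [ 0.6182 -0.0374  0.1059]
nest wrist 0.96 [ 0.6299 -0.0983  0.04  ]
side 0.54 [222.6, 204.7] [ 0.6316 -0.0382  0.0943]
nest side 0.69 [ 0.6393 -0.1066  0.04  ]
```

View pics/sd.png

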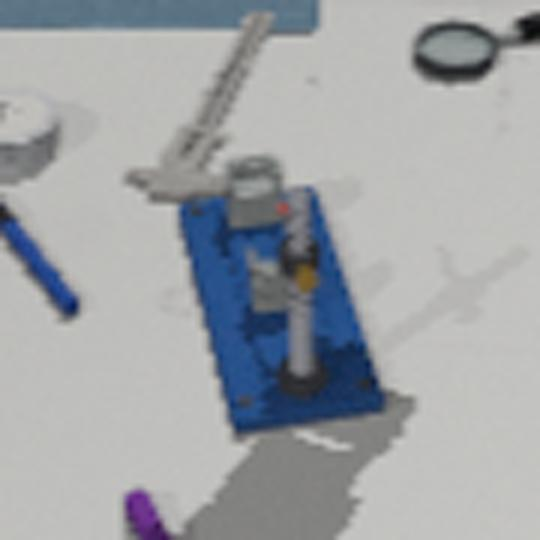

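The side crop shows the red tip at (282,209), which is full-image (227,204.8). It sits clear of the column, with the brass thumbscrew at (305,275). Now to the bar, turning to grip across its width.

```bash
python3 - <<'E'
from h import *
S=cam("side");p=cam("wrist")
print(r.get_obs()["joints"])
print("tip tri",tri([(S,(227.1,204.7)),(p,(305,208.5))]))
o,d=ray(S,(227.1,204.7)); t=np.array([.6184,-.0396]); print(o+d*np.dot(t-o[:2],d[:2])/np.dot(d[:2],d[:2]))
E
python3 -m creep '[[-0.004,0.045,-0.006,-10],[-0.004,0.045,-0.006,-10],[-0.004,0.045,-0.006,-10],[-0.004,0.045,-0.006,-10],[-0.004,0.045,-0.006,-10],[-0.004,0.045,-0.006,-10],[-0.004,0.045,-0.006,-10],[-0.003,0.045,-0.004,-10]]' 0
python3 look.py w4 bar slot_mid; python3 barm.py
```

```text
[-0.1823639   0.39455463  0.30200965  1.93113368 -0.15447685  0.83786638
  1.38551245]
tip tri [ 0.61837149 -0.03885583  0.09488928]
[ 0.61730457 -0.03969743  0.09359817]
time: 7.15
ee_pos: [0.5382, 0.285, 0.2024]
orientation: [0.78, 0.626, -0.0, 0.0]
ft_force: [-0.3, 0.7, -0.2]
width: 1.002
finger_force: 0.0
7.2 [0.5366 0.2928 0.201 ] [ 0.976  -0.2177 -0.0021]
bar 0.93 [258.4 172. ] [0.5388 0.2849 0.    ]
slot_mid 0.6 [259.5 165.7] [0.5426 0.2959 0.017 ]
0.77 [259.5, 172.1] [0.5398 0.2858] [0.091  0.0174] 78.60270690917969
bar 0.7 [0.5394 0.2865 0.    ]
slot_mid 0.76 [0.5475 0.2972 0.017 ]
```

View pics/w4.png

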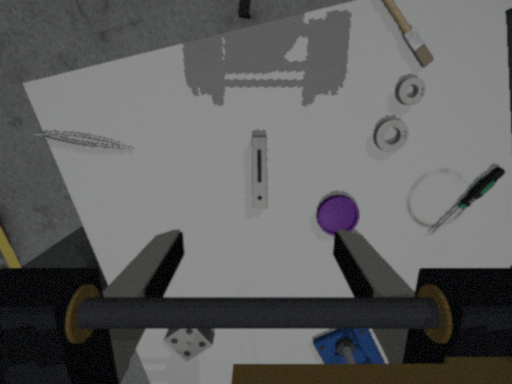

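The bar lies straight under the tool at (259,170), aligned with the fingers. The small hole marks the near end and the slot is towards +y. I'll check the settled pose, then descend.

```bash
python3 -m creep '[[0,0,-0.03,1],[0,0,-0.03,0],[0,0,-0.03,0],[0,0,-0.02,0],[0,0,-0.01,0],[0,0,0,0],[0,0,0,0],[0,0,0,0]]' 0.35
python3 -c "
from h import *
for i in range(2):
  p=cam('wrist'); o=r.get_obs(); print(o['ee_pos'],R.from_quat(o['orientation']).as_matrix()[:,1],o['joints'][6])"
python3 barm.py
```

```text
time: 8.5
ee_pos: [0.5389, 0.2836, 0.0834]
orientation: [0.772, 0.635, 0.001, 0.0]
ft_force: [-0.1, 0.6, -0.0]
width: 0.649
finger_force: 0.0
[0.53877813 0.28365282 0.08332158] [ 9.81122454e-01 -1.93386129e-01  7.32039376e-04] -0.1913906955305648
[0.53867878 0.28366998 0.08318782] [ 9.81127866e-01 -1.93359192e-01  5.78207487e-04] -0.19140870856428943
0.82 [259.4, 199.0] [0.5399 0.2856] [0.0927 0.0183] 78.28400421142578
bar 0.57 [0.5365 0.2864 0.    ]
slot_mid 0.63 [0.5436 0.2985 0.017 ]
```

```bash
python3 -m creep '[[0.001,0.002,-0.03,-0.5],[0,0,-0.028,0],[0,0,-0.015,0],[0,0,-0.005,0],[0,0,0,0],[0,0,0,0],[0,0,0,0],[0,0,0,0]]' 0.35 && python3 -m creep '[[0,0,0,0],[0,0,0,0],[0,0,0,0],[0,0,0,0],[0,0,0,0],[0,0,0,0],[0,0,0,0],[0,0,0,0]]' 1 25
```

```text
time: 9.8
ee_pos: [0.5396, 0.2856, 0.005]
orientation: [0.775, 0.632, 0.0, 0.0]
ft_force: [-0.1, 0.9, -0.5]
width: 0.651
finger_force: 0.0
time: 10.8
ee_pos: [0.5395, 0.2854, 0.0046]
orientation: [0.775, 0.632, -0.0, 0.0]
ft_force: [0.5, 0.2, 0.2]
width: 0.193
finger_force: 25.0
```

```bash
python3 -m creep '[[0,0,0.02,0],[0,0,0.05,0],[0,0,0.05,0],[0,0,0.05,0],[0.005,-0.02,0.025,0],[0.012,-0.04,0,0],[0.012,-0.05,0,3],[0.012,-0.05,0,6]]' 1 25 && python3 -m creep '[[0.012,-0.05,0,6],[0.012,-0.05,0,6],[0.012,-0.05,0,5.6],[0.009,-0.04,0,0],[0.006,-0.024,0,0],[0.001,-0.008,0,0],[0,0,0,0],[0,0,0,0]]'
python3 look.py w5 nest stand focus_tip; python3 st.py
```

```text
time: 11.8
ee_pos: [0.5804, 0.1241, 0.2009]
orientation: [0.722, 0.692, 0.0, 0.0]
ft_force: [1.2, -0.6, -1.8]
width: 0.19
finger_force: 25.0
time: 12.8
ee_pos: [0.6323, -0.0949, 0.1997]
orientation: [0.608, 0.794, 0.0, -0.0]
ft_force: [0.3, -0.2, -1.2]
width: 0.192
finger_force: 25.0
12.85 [ 0.6323 -0.0949  0.1996] [ 0.9657  0.2596 -0.0002]
nest 0.87 [260.3 178.6] [ 0.6343 -0.0925  0.04  ]
stand 0.95 [260.7 172.2] [ 0.6354 -0.0936  0.    ]
focus_tip 0.7 [259.2 133.1] [ 0.6181 -0.0381  0.11  ]
trace 0.67 [261.7, 127.5] 9448
[ 0.6267 -0.0693] [0.0814 0.1934] 14.94599723815918
yaw y-axis deg 104.946014 nest [ 0.6337 -0.0954] tip xy [ 0.6187 -0.0393]
red []
wrist 0.6 [257.9, 136.6] [ 0.6174 -0.0397  0.133 ]
nest wrist 0.94 [ 0.631  -0.0936  0.04  ]
side 0.38 [227.6, 202.4] [ 0.6155 -0.0396  0.103 ]
nest top 0.81 [ 0.6277 -0.0798  0.04  ]
```

View pics/w5.png

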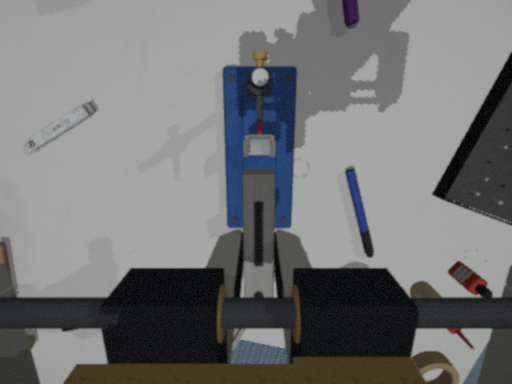

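Wrist view: the held bar (258,215) is aligned with the nest, the far saddle is at (260,146), and the red tip ends near (260,135). I'll lower to just above the cheeks and check.

```bash
python3 -m creep '[[0.001,0,-0.02,0],[0,0,-0.03,0],[0,0,-0.03,0],[0,0,-0.03,0],[0,0,-0.02,0],[0,0,-0.005,0],[0,0,0,0],[0,0,0,0]]'
python3 - <<'E'
from h import *
np.set_printoptions(precision=4,suppress=True)
p=cam("wrist");S=cam("side");o=r.get_obs();print(o["ee_pos"],o["ft_force"])
for k in("focus_tip","nest"):
  for d in finder.landmark_of(p,k)[:1]: print(k,d["p"],d["point"],atz(p,d["point"],.04))
nest=np.array([.6337,-.0954]);e=np.array([np.cos(np.radians(104.95)),np.sin(np.radians(104.95))])
def px(q,X):
    c=q["T"][:3,:3].T@(np.array(X)-q["T"][:3,3]); u=q["camera_matrix"]@c; return u[:2]/u[2]
for h in(.095,.1,.105,.11,.115): print(h,px(p,[*(nest+.058*e),h]),px(S,[*(nest+.058*e),h]))
a=cv2.resize(p["img"][40:290,160:360],(480,600),interpolation=2)
b=cv2.resize(S["img"][175:250,200:240],(320,600),interpolation=2)
cv2.imwrite("pics/w6.png",np.hstack([a,b])[:,:,::-1])
E
```

```text
time: 14.5
ee_pos: [0.6341, -0.0968, 0.0656]
orientation: [0.609, 0.793, 0.0, 0.001]
ft_force: [0.3, 0.4, -1.5]
width: 0.191
finger_force: 25.0
[ 0.6341 -0.0966  0.0656] [ 0.0725 -0.3024 -0.0053]
focus_tip 0.89 [257.0, 156.6] [ 0.6209 -0.0497  0.04  ]
0.095 [257.9267 153.6599] [226.6354 204.4051]
0.1 [257.9393 155.3957] [226.6016 203.162 ]
0.105 [257.9529 157.2618] [226.5676 201.9136]
0.11 [257.9675 159.2735] [226.5335 200.6598]
0.115 [257.9833 161.4485] [226.4992 199.4006]
```

View pics/w6.png

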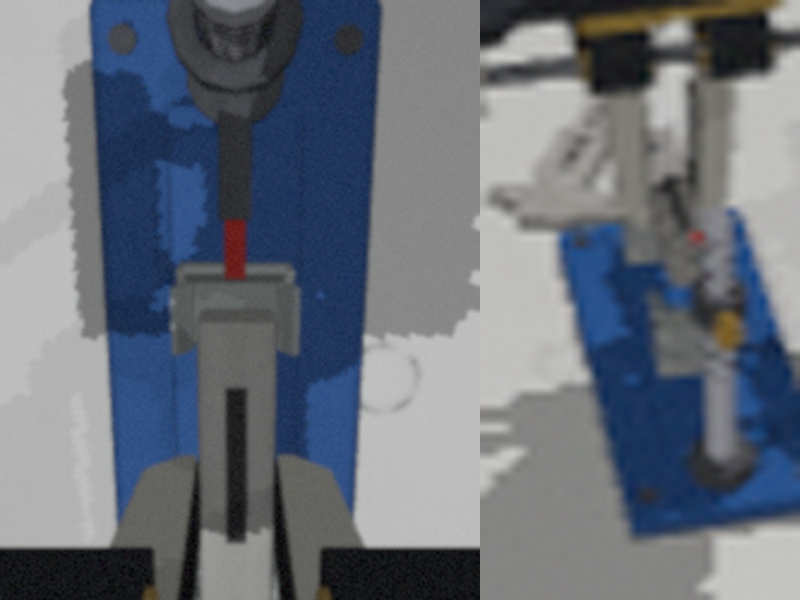

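The bar is centred over the saddle channel (crop x 238 against 236). The red tip ends at crop (235,278), giving a tip height of about 0.10 m. Seating the bar.

```bash
python3 -m creep '[[0,0.001,-0.004,0],[0,0,-0.004,0],[0,0,-0.004,0],[0,0,-0.003,0],[0,0,-0.003,0],[0,0,-0.002,0],[0,0,-0.001,0],[0,0,0,0]]'
```

```text
time: 15.7
ee_pos: [0.6334, -0.0956, 0.0445]
orientation: [0.609, 0.793, 0.0, -0.0]
ft_force: [-2.2, 0.8, 9.2]
width: 0.193
finger_force: 25.0
```

```bash
python3 -m creep '[[0,0,0,0],[0,0,0,0],[0,0,0,0],[0,0,0,0],[0,0,0,0],[0,0,0,0],[0,0,0,0],[0,0,0,0]]' 0.5 && python3 -m creep '[[0,0,0.01,0],[0,0,0.03,0],[0,0,0.04,0],[0,0,0.05,0],[0,0,0.04,0],[0,-0.02,0.02,0],[0,0,0,0],[0,0,0,0]]'
cat > red.py <<'E'
from h import *
import json,sys
p=cam("wrist"); T=[cam("side"),p]
hsv=cv2.cvtColor(p["img"],cv2.COLOR_RGB2HSV)
red=cv2.inRange(hsv,(0,130,60),(8,255,255))|cv2.inRange(hsv,(172,130,60),(180,255,255))
def px(q,X):
    c=q["T"][:3,:3].T@(np.array(X)-q["T"][:3,3]); u=q["camera_matrix"]@c; return u[:2]/u[2]
a=px(p,[.6187,-.0393,.1]); b=px(p,[.6337,-.0954,.1]); d=(b-a)/np.linalg.norm(b-a)
ys,xs=np.nonzero(red); P=np.c_[xs,ys]; P=P[np.linalg.norm(P-a,axis=1)<20]
print(r.get_obs()["ee_pos"],"expected",a,"n",len(P))
if len(P):
    s=(P-a)@d; k=s>s.max()-2; t=P[k].mean(0); t=t+d*((s.max()+.5)-(t-a)@d); o,v=ray(p,t)
    L=json.load(open("rays.json")) if len(sys.argv)>1 else []
    L.append([list(o),list(v)]); json.dump(L,open("rays.json","w"))
    A=sum(np.eye(3)-np.outer(v,v) for o,v in L); B=sum((np.eye(3)-np.outer(v,v))@np.array(o) for o,v in L)
    print(t,"tri",np.linalg.solve(A,B) if len(L)>1 else "")
    s_=np.dot(np.array([.6187,-.0393])-o[:2],v[:2])/(v[:2]@v[:2]); print("on axis",np.array(o)+s_*np.array(v))
for k,z in(("slot_mid",.057),("bar",.04)):
  for e in finder.landmark_of(p,k)[:1]: print(k,e["p"],e["point"],atz(p,e["point"],z))
save(p,"red%d"%int(100*r.get_obs()["time"]))
E
python3 red.py
```

```text
time: 16.7
ee_pos: [0.6335, -0.0955, 0.0436]
orientation: [0.609, 0.793, 0.0, 0.0]
ft_force: [-0.5, -0.1, -0.4]
width: 0.5
finger_force: 0.0
time: 17.7
ee_pos: [0.633, -0.1147, 0.2329]
orientation: [0.609, 0.793, -0.0, -0.001]
ft_force: [0.3, 0.0, 0.1]
width: 0.499
finger_force: 0.0
[ 0.63294334 -0.11449565  0.23232118] expected [263.90071797 110.47948407] n 32
[263.82553184 110.49918842] tri 
on axis [ 0.61867847 -0.03935435  0.09786781]
slot_mid 0.93 [262.8, 147.7] [ 0.62925864 -0.07989606  0.057     ]
bar 0.88 [263.3, 157.6] [ 0.63385613 -0.09354374  0.04      ]
```

```bash
python3 -m creep '[[0.02,0.01,-0.01,0],[0.025,0.01,-0.01,0],[0.025,0.01,-0.01,0],[0.025,0.01,-0.01,0],[0.025,0.01,-0.01,0],[0.01,0.01,0,0],[0,0,0,0],[0,0,0,0]]' && python3 red.py 1
python3 -m creep '[[-0.04,0,0,0],[-0.05,0,0,0],[-0.05,0,0,0],[-0.05,0,0,0],[-0.05,0,0,0],[-0.02,0,0,0],[0,0,0,0],[0,0,0,0]]' && python3 red.py 1; ls pics
```

```text
time: 18.9
ee_pos: [0.763, -0.0561, 0.1839]
orientation: [0.609, 0.793, -0.0, 0.0]
ft_force: [-1.1, -1.1, -0.0]
width: 0.5
finger_force: 0.0
[ 0.76300155 -0.05633548  0.18434198] expected [ 96.98318896 139.93633505] n 46
[ 98.09713871 139.64956123] tri [ 0.61865803 -0.03931821  0.09809312]
on axis [ 0.61868224 -0.03926414  0.09817393]
slot_mid 0.88 [125.3, 181.3] [ 0.62980955 -0.08458817  0.057     ]
bar 0.86 [133.5, 186.8] [ 0.63272795 -0.09465018  0.04      ]
time: 20.1
ee_pos: [0.5049, -0.0556, 0.184]
orientation: [0.609, 0.793, 0.001, 0.001]
ft_force: [-0.2, -0.4, 0.9]
width: 0.5
finger_force: 0.0
[ 0.50476573 -0.05561603  0.1836429 ] expected [383.78744251 214.50829059] n 34
[382.62010427 214.45433518] tri [ 0.61863686 -0.03952527  0.09820369]
on axis [ 0.61843092 -0.03988159  0.09855219]
slot_mid 0.88 [365.0, 237.4] [ 0.63212758 -0.07998335  0.057     ]
bar 0.76 [356.7, 246.5] [ 0.63554726 -0.09925737  0.04      ]
red1789.png
red1910.png
red2030.png
sd.png
side0.png
st.png
top0.png
ts.png
w1.png
w2.png
w2b.png
w3.png
w4.png
w5.png
w6.png
wrist0.png
```

The tip height is 0.098 m: three views agree. Next, the lens.

```bash
python3 -m creep '[[-0.006,-0.035,0.004,-9],[-0.006,-0.04,0.004,-9.5],[-0.006,-0.04,0.004,-9.5],[-0.006,-0.04,0.004,-9.5],[-0.006,-0.04,0.004,-9.5],[-0.006,-0.04,0,-9.5],[-0.006,-0.04,0,-9.5],[-0.005,-0.035,0,-8]]' 0.4 && python3 -m creep '[[0,0,0,0],[0,0,0,0],[0,0,0,0],[0,0,0,0],[0,0,0,0],[0,0,0,0],[0,0,0,0],[0,0,0,0]]' 0.5
cat > lens.py <<'E'
from h import *
import sys
np.set_printoptions(precision=4,suppress=True)
p=cam("wrist"); o=r.get_obs(); y=R.from_quat(o["orientation"]).as_matrix()[:,1]
print(np.array(o["ee_pos"]),"ydeg",np.degrees(np.arctan2(y[1],y[0])),o["joints"][6])
for d in finder.trace(p,"lens")[:2]:
    m=d["mask"].astype(np.uint8); c=max(cv2.findContours(m,0,1)[0],key=cv2.contourArea)[:,0,:]
    w=np.array([atz(p,q,.008)[:2] for q in c.astype(float)]); b=cv2.minAreaRect((w*1e4).astype(np.float32))
    print("trace",d["p"],d["point"],np.array(b[0])/1e4,np.array(b[1])/1e4,b[2])
for k,z in(("lens_mid",.006),("lens_grip",.0075)):
  for e in finder.landmark_of(p,k)[:2]: print(k,e["p"],e["point"],atz(p,e["point"],z))
save(p,sys.argv[1])
E
python3 lens.py l1
```

```text
time: 21.3
ee_pos: [0.4565, -0.3673, 0.2034]
orientation: [0.964, 0.264, -0.0, 0.0]
ft_force: [0.2, 0.2, -0.4]
width: 0.601
finger_force: 0.0
time: 22.3
ee_pos: [0.4565, -0.3656, 0.2036]
orientation: [0.964, 0.267, -0.0, -0.0]
ft_force: [0.0, 0.2, 0.6]
width: 0.499
finger_force: 0.0
[ 0.4565 -0.3656  0.2036] ydeg -59.06251796897269 0.16882261721315311
trace 0.74 [258.6, 116.6] [ 0.4882 -0.3593] [0.1608 0.0523] 36.68251419067383
trace 0.72 [401.5, 253.0] [ 0.4625 -0.5896] [0.0489 0.0196] 26.492855072021484
lens_mid 0.96 [267.2, 106.8] [ 0.531  -0.3338  0.006 ]
lens_grip 0.98 [255.4, 176.0] [ 0.4521 -0.3646  0.0075]
lens_grip 0.62 [397.8, 272.0] [ 0.4362 -0.6052  0.0075]
```

View pics/l1.png

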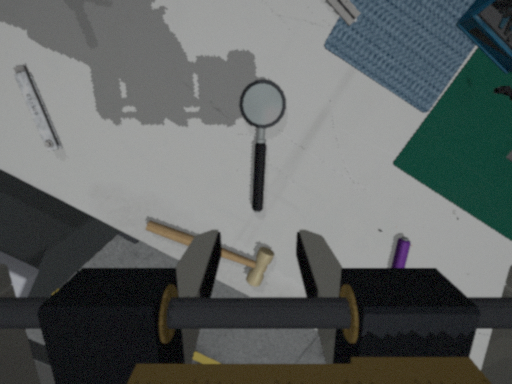

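The black lens centre is at (263,103) and its handle runs from (261,144) to (258,210); the hammer is clear of the fingers. I'll compute the handle axis from these points.

```bash
cat > la.py <<'E'
from h import *
np.set_printoptions(precision=4,suppress=True)
p=cam("wrist"); o=r.get_obs(); y=R.from_quat(o["orientation"]).as_matrix()[:,1]
print(np.array(o["ee_pos"]),"ydeg",np.degrees(np.arctan2(y[1],y[0])))
d=finder.trace(p,"lens")[0]; m=d["mask"].astype(np.uint8)
g=cv2.cvtColor(p["img"],cv2.COLOR_RGB2GRAY)
k=(cv2.dilate(m,np.ones((7,7)))>0)&(g<70)
c=max(cv2.findContours(m,0,1)[0],key=cv2.contourArea)[:,0,:]
w=lambda P,z:np.array([atz(p,q,z)[:2] for q in np.asarray(P,float)])
ys,xs=np.nonzero(k); n,l,s,ce=cv2.connectedComponentsWithStats(k.astype(np.uint8))
for i in range(1,n):
    if s[i,4]>60:
        ys,xs=np.nonzero(l==i); b=cv2.minAreaRect((w(np.c_[xs,ys],.012)*1e4).astype(np.float32)); print("dark",ce[i],s[i,4],np.array(b[0])/1e4,np.array(b[1])/1e4,b[2])
E
python3 la.py
python3 - <<'E'
from h import *
p=cam("wrist"); L=atz(p,(263,103),.011); a=atz(p,(261,144),.014); b=atz(p,(258,210),.012)
print(L,a,b,[np.degrees(np.arctan2(*(v)[1::-1])) for v in(L-b,a-b)],(a+b)/2,np.linalg.norm(a-b),np.linalg.norm(L-(a+b)/2))
E
```

```text
[ 0.4565 -0.3656  0.2036] ydeg -59.06190854239745
dark [259.4228 101.6358] 324 [ 0.5304 -0.3269] [0.0521 0.0513] 30.916446685791016
dark [258.3212 175.9462] 688 [ 0.453  -0.3682] [0.086  0.0129] 28.028648376464844
[ 0.53204604 -0.32729412  0.011     ] [ 0.49064896 -0.34949894  0.014     ] [ 0.41617523 -0.38989076  0.012     ] [np.float64(28.37915239368576), np.float64(28.473780648370578)] [ 0.45341209 -0.36969485  0.013     ] 0.0847457091776354 0.08935949758127903
```

```bash
python3 -m creep '[[-0.003,-0.003,-0.03,-2.7],[0,0,-0.035,0],[0,0,-0.035,0],[0,0,-0.03,0],[0,0,0,0],[0,0,0,0],[0,0,0,0],[0,0,0,0]]' && python3 la.py
```

```text
time: 23.65
ee_pos: [0.454, -0.3687, 0.0745]
orientation: [0.97, 0.244, 0.0, 0.0]
ft_force: [0.1, -0.8, -0.9]
width: 0.501
finger_force: 0.0
[ 0.4539 -0.3686  0.0743] ydeg -61.74424329357503
dark [256.6936  97.5864] 1175 [ 0.5299 -0.3283] [0.0554 0.0528] 75.44731903076172
dark [256.7492 205.7708] 1619 [ 0.4545 -0.3681] [0.0895 0.0135] 27.7171630859375
```

```bash
python3 -m creep '[[0.0005,0.0005,-0.03,-0.5],[0,0,-0.025,0],[0,0,-0.012,0],[0,0,-0.003,0],[0,0,0,0],[0,0,0,0],[0,0,0,0],[0,0,0,0]]' && python3 -m creep '[[0,0,0,0],[0,0,0,0],[0,0,0,0],[0,0,0,0],[0,0,0,0],[0,0,0,0],[0,0,0,0],[0,0,0,0]]' 1 25 && python3 la.py && python3 -m creep '[[0,0,0.01,0],[0,0,0.02,0],[0,0,0.03,0],[0,0,0.03,0],[0,0,0.03,0],[0,0,0.02,0],[0,0,0.01,0],[0,0,0,0]]'
```

```text
time: 24.75
ee_pos: [0.4541, -0.3681, 0.0039]
orientation: [0.971, 0.24, 0.0, 0.0]
ft_force: [0.1, 0.3, -0.5]
width: 0.498
finger_force: 0.0
time: 25.75
ee_pos: [0.4539, -0.3681, 0.0036]
orientation: [0.971, 0.24, -0.0, 0.0]
ft_force: [0.2, 0.1, -0.8]
width: 0.148
finger_force: 25.0
[ 0.4539 -0.368   0.0036] ydeg -62.265555094941604
dark [255.1926  88.1463] 2331 [ 0.5307 -0.3275] [0.0526 0.0531] 73.11869812011719
dark [257.9114 240.857 ] 3070 [ 0.4572 -0.3667] [0.0793 0.0178] 28.548940658569336
time: 26.85
ee_pos: [0.4542, -0.368, 0.1538]
orientation: [0.971, 0.24, 0.0, 0.0]
ft_force: [-0.1, 0.1, -1.1]
width: 0.147
finger_force: 25.0
```

```bash
python3 -m creep '[[0.01,0.02,0,0],[0.015,0.035,0,0],[0.016,0.04,0,0],[0.016,0.04,0,0],[0.016,0.04,0,0],[0.014,0.035,0,0],[0.01,0.022,0,0],[0.004,0.01,0,0]]' && python3 -m creep '[[0,0,0,0],[0,0,-0.01,0],[0,0,-0.012,0],[0,0,-0.012,0],[0,0,-0.01,0],[0,0,-0.004,0],[0,0,0,0],[0,0,0,0]]'
cat > fin.py <<'E'
from h import *
import sys
np.set_printoptions(precision=4,suppress=True)
p=cam("wrist"); S=cam("side"); o=r.get_obs(); M=R.from_quat(o["orientation"]).as_matrix()
t=np.array(o["ee_pos"]); print(t,M[:,2],o["finger_force"],o["width"])
for n,q in(("w",p),("s",S)):
  for k,z in(("lens_mid",t[2]+.0022),("lens_grip",t[2]+.004),("slot_mid",.057),("bar",.04)):
    for e in finder.landmark_of(q,k)[:1]: print(n,k,e["p"],e["point"],atz(q,e["point"],z))
a=cv2.resize(p["img"],(512,384)); b=cv2.resize(S["img"][165:235,190:235],(247,384),interpolation=2)
cv2.imwrite(f"pics/{sys.argv[1]}.png",np.hstack([a,b])[:,:,::-1])
E
python3 fin.py f1; python3 la.py
```

```text
time: 27.85
ee_pos: [0.555, -0.1245, 0.1525]
orientation: [0.971, 0.241, -0.001, -0.0]
ft_force: [-0.0, -1.0, -0.4]
width: 0.149
finger_force: 25.0
time: 28.85
ee_pos: [0.5552, -0.1261, 0.1059]
orientation: [0.971, 0.24, 0.0, 0.0]
ft_force: [0.0, 0.3, -0.3]
width: 0.15
finger_force: 25.0
[ 0.5552 -0.1261  0.1059] [ 0.0006 -0.0001 -1.    ] 24.987752437591553 0.14342644951505953
w lens_mid 0.79 [258.4, 97.8] [ 0.6309 -0.087   0.1081]
w lens_grip 0.98 [257.2, 245.8] [ 0.5551 -0.126   0.1099]
s lens_mid 0.95 [217.7, 285.7] [0.6151 0.3097 0.1081]
s lens_grip 0.76 [249.1, 186.2] [ 0.5495 -0.1223  0.1099]
s slot_mid 0.45 [224.7, 206.8] [ 0.6286 -0.0753  0.057 ]
s bar 0.43 [221.7, 208.1] [ 0.6403 -0.0895  0.04  ]
[ 0.555  -0.1261  0.1057] ydeg -62.25845097609296
dark [252.9311  92.832 ] 3078 [ 0.6341 -0.0844] [0.0887 0.0951] 14.747113227844238
dark [258.27   240.6137] 2974 [ 0.5143 -0.1482] [0.1284 0.0291] 27.732088088989258
```

View pics/f1.png

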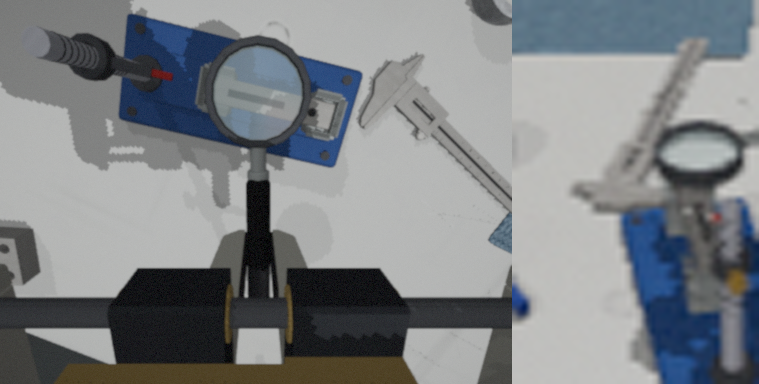

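The lens is over the slot (rim at about (259,92), slot visible through the glass), pointer clear at (165,75). I'll do the last lowering, then check level by comparing the rim outline with the projected level circle.

```bash
python3 -m creep '[[0,0.001,-0.004,0],[0,0,-0.004,0],[0,0,-0.0025,0],[0,0,0,0],[0,0,0,0],[0,0,0,0],[0,0,0,0],[0,0,0,0]]'
python3 - <<'E'
from h import *
np.set_printoptions(precision=4,suppress=True)
p=cam("wrist"); o=r.get_obs(); t=np.array(o["ee_pos"]); print(t,np.array(o["qd"]).round(3),o["finger_force"])
M=R.from_quat(o["orientation"]).as_matrix(); hx=np.array([np.cos(np.radians(27.73)),np.sin(np.radians(27.73)),0])
def px(X):
    c=p["T"][:3,:3].T@(X-p["T"][:3,3]); u=p["camera_matrix"]@c; return u[:2]/u[2]
im=p["img"].copy(); g=[t+.085*hx]; yv=np.array([-hx[1],hx[0],0])
for droop,col in((0,(0,255,0)),(.1,(255,0,0))):
    ax=hx*np.cos(droop)-np.array([0,0,1])*np.sin(droop); n=np.cross(ax,yv); G=t+[0,0,.0037]
    C=G+.086*ax+n*.0045
    q=np.array([px(C+.0275*(ax*np.cos(a)+yv*np.sin(a))) for a in np.linspace(0,6.28,90)])
    print(droop,q.min(0),q.max(0)); cv2.polylines(im,[q.astype(np.int32)],True,col,1)
cv2.imwrite("pics/ov.png",cv2.resize(im[10:190,150:390],(800,600),interpolation=0)[:,:,::-1])
E
```

```text
time: 30.45
ee_pos: [0.555, -0.1251, 0.0952]
orientation: [0.971, 0.24, 0.0, 0.0]
ft_force: [-0.1, 0.5, -0.6]
width: 0.146
finger_force: 25.0
[ 0.555  -0.125   0.0952] [ 0.     0.     0.    -0.     0.     0.001 -0.   ] 24.98802423477173
0 [203.1093  35.6783] [311.3881 150.0947]
0.1 [206.0057  40.9378] [308.6007 148.297 ]
```

View pics/ov.png

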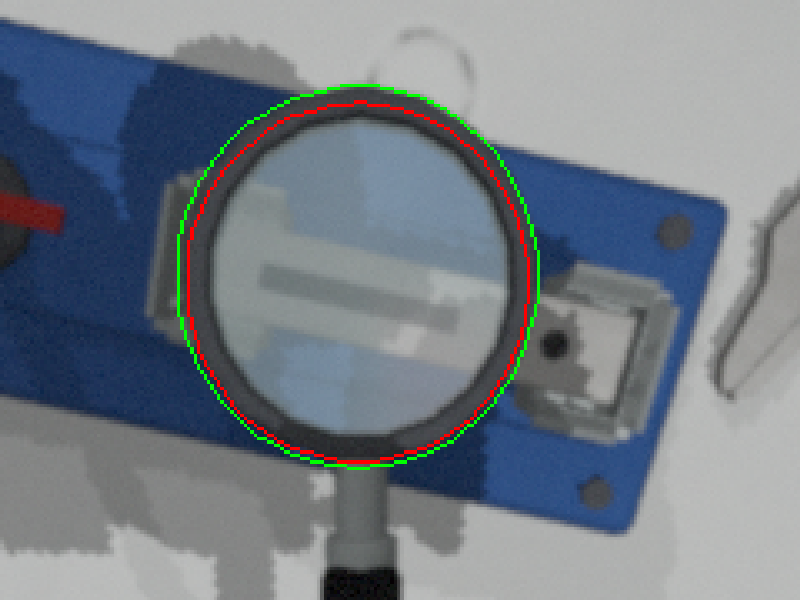

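The rim outline matches the level circle (green), so tilt is well under 0.1 rad. The slot shows centred at crop (360,297). One last check of slot against lens, then hand in.

Run:
```python
from h import *
p=cam("wrist"); t=np.array(r.get_obs()["ee_pos"]); s=atz(p,(258,99.1),.057); l=t[:2]+.086*np.array([np.cos(np.radians(27.73)),np.sin(np.radians(27.73))])
print(s,l)
if np.linalg.norm(s[:2]-l)<.005: print(workorder.job_done())
```

```text
[ 0.63084141 -0.0855464   0.057     ] [ 0.63114808 -0.08504741]
the job is handed in; nothing more can be done
None
```

The job is handed in, though it returned no verdict: the bar is released, slot up, in the nest, and the lens is held still and level over the slot's middle (measured within 1 mm), its rim at about the pointer's measured height of 98 mm.

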